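# Start the studio's fume extractor from its bench control station

### The arm

A 6-joint arm with a two-finger parallel gripper is mounted at the origin on the work surface. World frame = base frame: x ahead of the robot, y to its left, z up, the work surface at z = 0. Lengths are in m, angles in rad, forces in N, time in s.
With the tool pointing down it reaches from about 0.375 to 0.9 m from the base axis. Payload 3.1 kg.
Tool frame: the origin (TCP) lies midway between the tips of the shut fingers; the grasp point (between the pads) lies 19 mm behind it (manip.pinch_z is the distance from the TCP to the grasp point, in m); z points along the fingers, y is the line along which they close (so a half turn about z gives the same grasp; the last joint's range is limited). The gripper opens to 85 mm and grips with 20 to 120 N. Pads are 22 mm wide; open, the fingers measure 114 mm over their backs; the gripper's body (76 mm by 85 mm) begins 54 mm behind the grasp point. The pads swing forward as they close: fully open they stand 13 mm farther back than shut.
Start: joints at [-1.357, 0.527, 1.433, -0, 1.181, -0.178], TCP at [0.239, -0.577, 0.197] pointing down, gripper open.
Joint ranges: [-3.08, 3.08], [-0.75, 2.2], [0.22, 2.44], [-1.43, 4.57], [0, 2.65], [-2.85, 2.85]. Speed limits (rad/s): [2.79, 2.79, 3.14, 3.14, 3.14, 3.14].

### API

Orientations are given as a unit quaternion [x, y, z, w].
In Python, from station import manip, viewer, ticket gives the robot as it stands.
- The arm moves only by the shell command python3 -m creep 'ROWS' [FORCE]. ROWS is JSON, a list of rows, each an object with "slide": the shift along the tool's x, y, z in cm, a list of three; "angular": the turn, a rotation vector about the tool's x, y, z in rad, a list of three; "claw": the opening, from -1 (shut) to 1 (fully open). A call has 1 to 10 rows; each row shifts and turns the commanded pose from where the row before left it, along the tool's axes as they then stand; what a row does not reach is not made up. A row lasts 1/12 s, in which the tool goes at most 41.7 mm and 7.16 degrees, less where a joint would pass 70% of its speed; a pose out of reach is approached as far as the arm can. A call with a gripper value outside its range is refused whole. The fingers move at their own pace and stop on an object; FORCE is the grip in N (left out, the last holds). Time passes only in rows, so rows that do not move let the fingers close. It gives the time, the measured TCP pose, the force, the opening and the grip force at its end, in the units of the state.
- manip.sense(): the state, without advancing time (a new reading comes with each control period).
- viewer.snapshot(name): name is "scene" or "side" or "wrist"; returns the picture (384x512x3 uint8, blue, green, red); there is no depth.
- viewer.calibration(name): a dict with "fov_y" (degrees; the focal length in pixels is half the picture's height over the tangent of half this angle, whatever the lens; pixels are square), "cx", "cy" (the principal point, pixels), "T" (4x4, takes a point from camera to world coordinates); the wrist camera has in their place "tool_from_camera" (4x4, takes a point from camera to tool coordinates, whose origin is the TCP and whose axes are the flange's). Camera axes: x right, y up, looking along -z (the intrinsics and any distortion apply to the point x, -y, -z); pixel columns grow to the right and rows downward; lengths in m; the calibration is good to about 2 mm. A picture is of the moment at which its call begins: read the wrist's pose just before it. calibration takes no time and is no camera call.
- ticket.sign_off(): hands the job in; it is judged then, once.
The state is a dict: "t": time; "q": joint angles; "qd": joint speeds; "tau": joint torques, N m; "tcp_pos": TCP position; "tool_rot": TCP orientation; "force": force on the tool from outside, world axes, zero at the start; "ft_torque": the same for the moment, N m; "finger_gap": opening from 0.0 (shut) to 1.0 (fully open); "gripper_force": force on a finger pad.
Only numpy, scipy, OpenCV 4.12 (cv2) and the standard library are available. Lean on these libraries where they do the work, as an engineer would, in place of code of your own. Each camera call takes 0.05 s, during which the arm holds its last target. There are 200 camera calls.

### The job

Start the fume extractor from the control station on the bench, pressing with the fingertips: first press the raised end of the rocker until it has tipped fully over, then push the long bar key fully down so that it stays down, and last press the small flat round button fully down, keep it down for at least one second and let it come up again. Do not press the large mushroom-headed stop button, and leave the jar, the tape roll and the glasses where they are.

Things in the scene. Friction and masses are not known exactly. Their poses are not given: they have to be found in the camera images.
- station: grey enclosure fixed to the bench, 120 x 340 x 45 mm; origin: centre of its underside; x away from the robot, z up. Along its y (-120, -40, 40, 120 mm) are four black plates (96 x 74 mm, top 51 mm above the bench), a control in the middle of each; which is where varies. Controls are pressed straight down, best with closed fingers; even pressed they stay 3 mm proud of their surrounds.
- rocker (a joint): tilt of the rocker in rad: 0 = off (as at the start, within 0.03; its end away from the robot raised), 0.30 = fully tipped over. Stiff by friction (about 1.8 N at the raised end's press point), no spring: it stays where it is left. Pressing the raised end down increases it.
- rocker_raised (a point): point to press, on top of the rocker's raised half (the half away from the robot), mid-width, 20 mm from the hinge, moves with it: 67 mm above the bench at first, 61 mm when tipped. Grey paddle 56 mm long (station x), 34 mm wide, bent like a shallow V; hinge along station y at its middle, 61 mm up. At first the near half is level and the far half slopes up 0.3 rad; tipped, the far half is level.
- bar_key (a joint): travel of the bar key in m: 0 = up (as at the start), 0.008 = fully down. Latching: held by about 3 N of friction, no spring, it stays where it is pushed.
- bar_key_top (a point): centre of the top face of the grey bar key, 26 mm (station x) by 60 mm (station y); top 65 mm above the bench when up, 57 mm when down
- start (a joint): travel of the start button in m: 0 = up, 0.008 = fully down. Sprung: 1.5 N to begin, 5 N fully down; it comes up again when let go.
- start_top (a point): centre of the top of the small flat round start button, grey, 26 mm across, standing in a steel bezel ring 40 mm across; top 67 mm above the bench when up, 59 mm when down
- stop (a joint): travel of the stop button in m: 0 = up; must not be pressed. Sprung, 0.008 = fully down.
- stop_top (a point): centre of the top of the large mushroom-headed stop button, grey, 44 mm across; top 78 mm above the bench
- jar: closed glass jar, 60 mm across, 62 mm tall, loose on the bench beyond the station; origin: centre of its underside. Leave it.
- tape: black roll of tape lying flat, 100 mm across, 44 mm tall, loose, beyond the station; origin: centre of its underside. Leave it.
- glasses: folded black reading glasses, 18 x 134 x 40 mm (x, y, z), loose, standing on the robot's side of the station; origin: centre of the underside. Leave them.
Things that resemble listed ones, but are neither listed nor needed, are in the scene too. Several things have the shape of the jar; the one meant has the colours described above.

How it is judged:
By the outcome, as a careful person would: the job done as asked, in the order asked, and still so for the second after the job is handed in, with the robot touching nothing.
It also fails if it takes over 42 s, if anything falls off the work surface, if the arm or the gripper's body presses on something with over 40 N, if the wrist force passes 120 N, or if a joint passes its speed limit or range.

## Working session

There is one attempt and no reset: what is moved stays moved. The work goes in short steps, Python scripts to look and compute and a shell command to move; the robot and the scene stay as the last step left them, time stands still between calls to the robot, and variables do not carry over. Pictures are saved under pics/ and viewed, at most 10 in all, crops included, and the job is handed in when it is done.

```bash
mkdir -p pics; python3 - <<'E'
from station import manip, viewer, ticket
import cv2,numpy as np
np.set_printoptions(precision=4,suppress=True)
s=manip.sense(); print(s['t'],s['tcp_pos'],s['tool_rot'],s['finger_gap'],s['force'])
for n in("scene","side","wrist"):
    cv2.imwrite(f"pics/{n}0.png",viewer.snapshot(n)); c=viewer.calibration(n); print(n,c)
a=cv2.imread("pics/scene0.png");b=cv2.imread("pics/side0.png")
E
```

```text
0.0 [ 0.2391 -0.5766  0.1957] [ 0.9808  0.1951 -0.     -0.0011] 0.9993325909606976 [ 0.26   -0.8132  0.5067]
scene {'fov_y': 44.96448650516453, 'cx': 247.08499208708483, 'cy': 193.28279963134693, 'T': array([[-0.6559, -0.5865,  0.4753,  1.1246],
       [ 0.7547, -0.5207,  0.3991,  0.4598],
       [ 0.0134,  0.6204,  0.7841,  0.8998],
       [ 0.    ,  0.    ,  0.    ,  1.    ]])}
side {'fov_y': 52.10645301301689, 'cx': 258.6740902081149, 'cy': 187.30852596671807, 'T': array([[-0.9859,  0.1179, -0.1189,  0.5404],
       [-0.167 , -0.6411,  0.7491,  0.596 ],
       [ 0.0121,  0.7584,  0.6517,  0.5321],
       [ 0.    ,  0.    ,  0.    ,  1.    ]])}
wrist {'fov_y': 67.54040446657184, 'cx': 252.7096677459273, 'cy': 187.3963383823607, 'tool_from_camera': array([[-0.0002,  0.9519,  0.3064,  0.0779],
       [ 1.    ,  0.0002,  0.0001,  0.0008],
       [ 0.    ,  0.3064, -0.9519, -0.1775],
       [ 0.    ,  0.    ,  0.    ,  1.    ]])}
```

View pics/scene0.png

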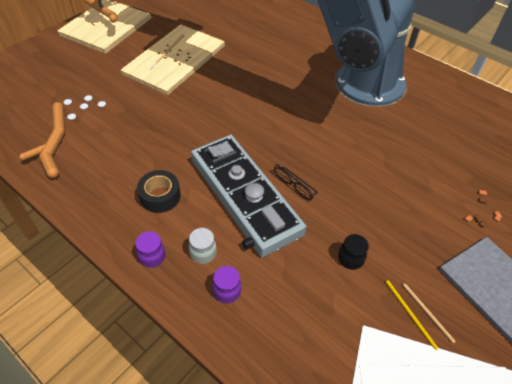

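View pics/side0.png

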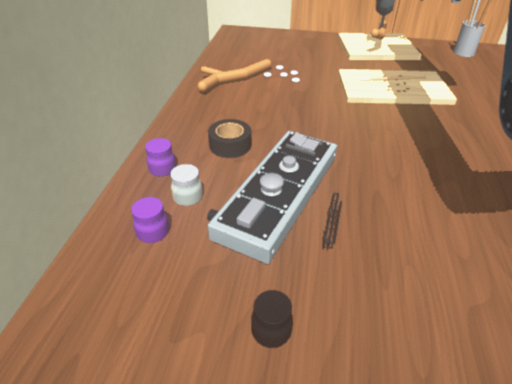

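The scene view shows the station centred at about (248,193). Its controls run from top-left: flat paddle (221,151), small round with ring (237,172), larger round (254,190), grey block (273,217). The glasses are at (294,181), the glass jar at (202,245) and the tape at (158,190); the purple and black jars are lookalikes. In the side view the same controls are at (304,144), (289,163), (271,183) and (251,212). Next I'll check these in a close crop.

```bash
python3 - <<'E'
import cv2,numpy as np
a=cv2.imread("pics/scene0.png")[130:260,180:310];b=cv2.imread("pics/side0.png")[125:255,205:345]
a=cv2.resize(a,(520,520)[:2],interpolation=cv2.INTER_CUBIC) 
cv2.imwrite("pics/crop.png",cv2.resize(a,(585,585),interpolation=cv2.INTER_CUBIC))
cv2.imwrite("pics/crop2.png",cv2.resize(b,(630,585),interpolation=cv2.INTER_CUBIC))
E
```

```text
(no output)
```

View pics/crop.png

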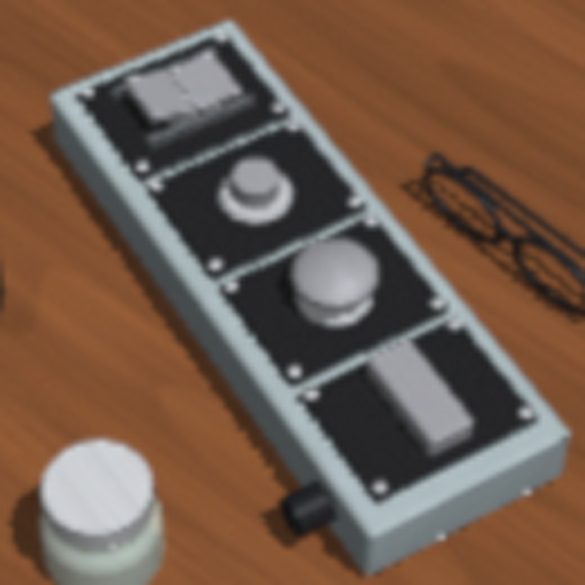

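View pics/crop2.png

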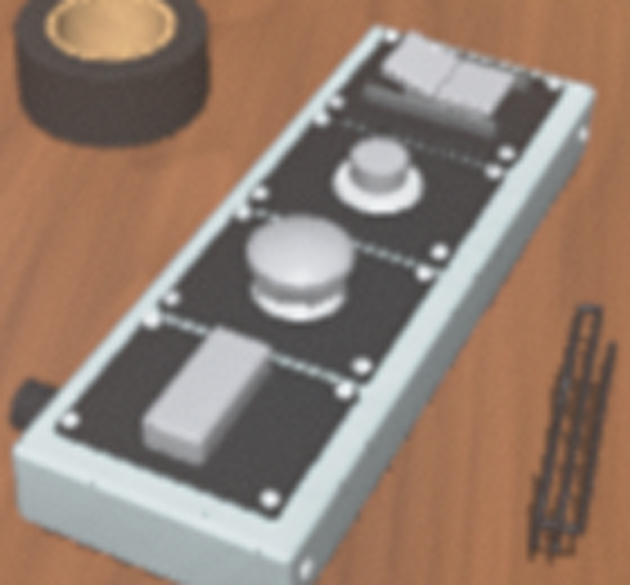

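Pressing candidates, in scene pixels:
- **Rocker:** V-shaped paddle at (221,151), hinge across the middle, far half raised.
- **Start:** small flat button in a ring at (237,170).
- **Stop (avoid):** mushroom at (254,190).
- **Bar key:** long block at (273,217).

Next I'll fit the station pose from both views.

```bash
cat > h.py <<'E'
from station import manip, viewer, ticket
import numpy as np
from scipy.optimize import least_squares
from scipy.spatial.transform import Rotation as R
np.set_printoptions(precision=4,suppress=True)
def proj(n,P,tool=None):
    c=viewer.calibration(n)
    T=c['T'] if 'T' in c else tool@c['tool_from_camera']
    p=(np.atleast_2d(P)-T[:3,3])@T[:3,:3]
    f=192/np.tan(np.radians(c['fov_y'])/2)
    return np.c_[c['cx']+f*p[:,0]/-p[:,2], c['cy']+f*p[:,1]/p[:,2]]
def w(m,P): return np.atleast_2d(P)@R.from_euler('z',m[2]).as_matrix().T+[m[0],m[1],0]
def toolT():
    s=manip.sense();T=np.eye(4);T[:3,:3]=R.from_quat(s['tool_rot']).as_matrix();T[:3,3]=s['tcp_pos'];return T
L=dict(rock=[.019,-.12,.067],start=[0,-.04,.067],stop=[0,.04,.078],bar=[0,.12,.065])
def delta(m,P):
    """tool-frame shift (cm) from present TCP to station point"""
    T=toolT(); return (w(m,P)[0]-T[:3,3])@T[:3,:3]*100
E
cat > fit.py <<'E'
from h import *
P=np.array([[.06,-.17,.045],[-.06,-.17,.045],[-.06,.17,.045],[.06,.17,.045],[0,-.04,.067],[0,.12,.065]])
A=np.array([[55,97],[232,22],[569,433],[366,537],[256,178],[421,391]])
B=np.array([[378,27],[594,92],[295,560],[15,455],[381,160],[208,388]])
A=(A+.5)/4.5-.5+[180,130];B=(B+.5)/4.5-.5+[205,125]
def res(m,sep=(1,1)): return np.r_[(proj('scene',w(m,P))-A).ravel()*sep[0],(proj('side',w(m,P))-B).ravel()*sep[1]]
for sep in((1,1),(1,0),(0,1)):
    r=least_squares(res,[.55,0,0.],args=(sep,)); print(r.x,r.cost); 
    if sep==(1,1): m=r.x; print(r.fun.reshape(-1,2)); np.save('m.npy',m)
for k,v in L.items(): print(k,w(m,v)[0])
E
python3 fit.py
```

```text
[ 0.5918  0.006  -0.3099] 9.804165435435246
[[-1.6453 -1.0079]
 [ 0.0935 -1.2669]
 [ 1.5275 -0.1424]
 [ 1.2467  0.3956]
 [ 0.1416 -0.5993]
 [ 0.1613 -0.537 ]
 [-0.7961 -0.4233]
 [ 1.2478 -0.7264]
 [-0.8124  1.3711]
 [-1.6211 -0.7733]
 [ 0.0023 -0.402 ]
 [ 0.2791 -0.7817]]
[ 0.5929  0.0063 -0.3179] 3.5928190822663106
[ 0.5914  0.0061 -0.3049] 3.9886992572226476
rock [ 0.5733 -0.1141  0.067 ]
start [ 0.5796 -0.0321  0.067 ]
stop [0.604  0.0441 0.078 ]
bar [0.6284 0.1203 0.065 ]
```

```bash
python3 -c "
from h import *
m=np.load('m.npy');p=L['rock'][:];p[2]=.12;print(delta(m,p))"
```

```text
[ 48.5838 -29.9387   7.658 ]
```

```bash
python3 -m creep '[{"slide":[2.4,-1.5,0],"angular":[0,0,0],"claw":-1},{"slide":[2.4,-1.5,0],"angular":[0,0,0],"claw":-1},{"slide":[2.4,-1.5,0],"angular":[0,0,0],"claw":-1},{"slide":[2.4,-1.5,0],"angular":[0,0,0],"claw":-1},{"slide":[2.4,-1.5,0],"angular":[0,0,0],"claw":-1},{"slide":[2.4,-1.5,0],"angular":[0,0,0],"claw":-1},{"slide":[2.4,-1.5,0],"angular":[0,0,0],"claw":-1},{"slide":[2.4,-1.5,0],"angular":[0,0,0],"claw":-1},{"slide":[2.4,-1.5,0],"angular":[0,0,0],"claw":-1},{"slide":[2.4,-1.5,0],"angular":[0,0,0],"claw":-1}]'
python3 -m creep '[{"slide":[2.4,-1.5,0],"angular":[0,0,0],"claw":-1},{"slide":[2.4,-1.5,0],"angular":[0,0,0],"claw":-1},{"slide":[2.4,-1.5,0],"angular":[0,0,0],"claw":-1},{"slide":[2.4,-1.5,0],"angular":[0,0,0],"claw":-1},{"slide":[0,0,0],"angular":[0,0,0.116],"claw":-1},{"slide":[0,0,0],"angular":[0,0,0.117],"claw":-1},{"slide":[0,0,0],"angular":[0,0,0.117],"claw":-1},{"slide":[0,0,0],"angular":[0,0,0.117],"claw":-1},{"slide":[0,0,0],"angular":[0,0,0.117],"claw":-1},{"slide":[0,0,0],"angular":[0,0,0.117],"claw":-1}]'
python3 - <<'E'
from h import *
import cv2
m=np.load('m.npy');T=toolT();print(T,manip.sense()['finger_gap'],manip.sense()['q']);p=L['rock'][:];p[2]=.12;print(delta(m,p))
im=viewer.snapshot('wrist')
for k,v in L.items(): print(k,proj('wrist',w(m,v),T))
cv2.imwrite('pics/w1.png',im)
E
```

```text
t: 0.98
tcp_pos: [0.4041, -0.3456, 0.1965]
tool_rot: [0.981, 0.195, -0.0, -0.0]
force: [1.0, -0.5, 0.2]
finger_gap: 0.001
gripper_force: 0.0
t: 1.82
tcp_pos: [0.4691, -0.2545, 0.1965]
tool_rot: [0.988, -0.156, -0.0, -0.0]
force: [0.5, -1.2, -0.8]
finger_gap: 0.001
gripper_force: 0.0
[[ 0.9512 -0.3087 -0.0005  0.4691]
 [-0.3087 -0.9512  0.0004 -0.2545]
 [-0.0006 -0.0002 -1.      0.1965]
 [ 0.      0.      0.      1.    ]] 0.0013701049090971478 [-0.7065  0.4056  1.6611 -0.      1.0756  1.1781]
[  5.5816 -16.5698   7.646 ]
rock [[ 92.7379 117.9042]]
start [[ 20.6136 136.5747]]
stop [[-65.5175 138.3852]]
bar [[-127.4037  136.9441]]
```

View pics/w1.png

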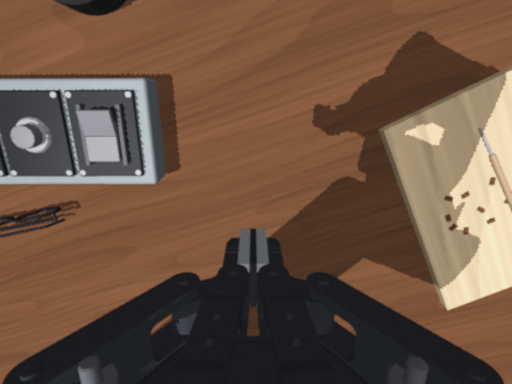

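The wrist view shows the rocker's raised half at (99,122) and the start button at (22,136), within a few px of prediction. I'll move above the rocker and look again.

```bash
python3 -m creep '[{"slide":[0.9,-2.8,0.5],"angular":[0,0,0],"claw":-1},{"slide":[0.9,-2.8,0.5],"angular":[0,0,0],"claw":-1},{"slide":[0.9,-2.8,0.5],"angular":[0,0,0],"claw":-1},{"slide":[0.9,-2.8,0.5],"angular":[0,0,0],"claw":-1},{"slide":[1.0,-2.7,0.5],"angular":[0,0,0],"claw":-1},{"slide":[1.0,-2.7,0.5],"angular":[0,0,0],"claw":-1},{"slide":[0,0,0],"angular":[0,0,0],"claw":-1},{"slide":[0,0,0],"angular":[0,0,0],"claw":-1}]'
python3 - <<'E'
from h import *
import cv2
m=np.load('m.npy');T=toolT();p=L['rock'][:];p[2]=.12;print(delta(m,p))
im=viewer.snapshot('wrist')
for k,v in L.items(): print(k,proj('wrist',w(m,v),T))
print(proj('wrist',w(m,[[.06,-.17,.045],[-.06,-.17,.045]]),T))
cv2.imwrite('pics/w2.png',im)
E
```

```text
t: 2.53
tcp_pos: [0.5731, -0.1122, 0.166]
tool_rot: [0.989, -0.151, -0.001, -0.0]
force: [-0.2, 0.1, -0.1]
finger_gap: -0.002
gripper_force: 0.0
[0.0799 0.1759 4.6023]
rock [[253.5116 176.5867]]
start [[174.9024 194.075 ]]
stop [[ 90.5214 197.2987]]
bar [[ 19.1474 192.5349]]
[[302.3078 132.698 ]
 [296.1505 237.401 ]]
```

View pics/w2.png

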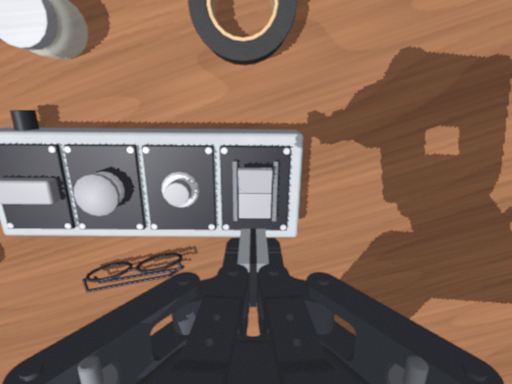

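The fit matches: raised half centred at about (254,180), hinge at row 193, the button and mushroom well off to the left. Pressing the rocker.

```bash
python3 -m creep '[{"slide":[0,0.1,2.2],"angular":[0,0,0],"claw":-1},{"slide":[0,0.1,2.2],"angular":[0,0,0],"claw":-1},{"slide":[0,0,2.2],"angular":[0,0,0],"claw":-1},{"slide":[0,0,2.2],"angular":[0,0,0],"claw":-1},{"slide":[0,0,0.5],"angular":[0,0,0],"claw":-1},{"slide":[0,0,0.4],"angular":[0,0,0],"claw":-1},{"slide":[0,0,0],"angular":[0,0,0],"claw":-1}]'
python3 -m creep '[{"slide":[0,0,0.2],"angular":[0,0,0],"claw":-1},{"slide":[0,0,0.2],"angular":[0,0,0],"claw":-1},{"slide":[0,0,0.2],"angular":[0,0,0],"claw":-1},{"slide":[0,0,0.1],"angular":[0,0,0],"claw":-1},{"slide":[0,0,0.1],"angular":[0,0,0],"claw":-1},{"slide":[0,0,0],"angular":[0,0,0],"claw":-1},{"slide":[0,0,0],"angular":[0,0,0],"claw":-1}]'
```

```text
t: 3.17
tcp_pos: [0.5721, -0.1163, 0.0697]
tool_rot: [0.988, -0.154, -0.0, -0.0]
force: [-0.1, -0.7, -0.2]
finger_gap: 0.003
gripper_force: 0.0
t: 3.75
tcp_pos: [0.5724, -0.1154, 0.0618]
tool_rot: [0.988, -0.153, 0.0, 0.0]
force: [0.6, -0.0, -0.1]
finger_gap: 0.001
gripper_force: 0.0
```

```bash
python3 -m creep '[{"slide":[0,0,0.1],"angular":[0,0,0],"claw":-1},{"slide":[0,0,0.05],"angular":[0,0,0],"claw":-1},{"slide":[0,0,0],"angular":[0,0,0],"claw":-1},{"slide":[0,0,0],"angular":[0,0,0],"claw":-1}]'
python3 -m creep '[{"slide":[0,0,0.1],"angular":[0,0,0],"claw":-1},{"slide":[0,0,0.05],"angular":[0,0,0],"claw":-1},{"slide":[0,0,0],"angular":[0,0,0],"claw":-1},{"slide":[0,0,0],"angular":[0,0,0],"claw":-1}]'
```

```text
t: 4.08
tcp_pos: [0.5723, -0.1154, 0.0601]
tool_rot: [0.988, -0.153, -0.0, -0.0]
force: [-0.0, -0.1, 0.2]
finger_gap: -0.001
gripper_force: 0.0
t: 4.42
tcp_pos: [0.5723, -0.1154, 0.0586]
tool_rot: [0.988, -0.154, -0.0, -0.0]
force: [0.7, -0.8, -0.4]
finger_gap: -0.0
gripper_force: 0.0
```

No force yet, so I'll look before going deeper.

```bash
python3 - <<'E'
from h import *
import cv2
b=viewer.snapshot('side')[85:215,215:385];a=viewer.snapshot('scene')[60:190,160:290]
T=toolT();print(proj('side',T[:3,3]),proj('scene',T[:3,3]),manip.sense()['force'],manip.sense()['tau'])
cv2.imwrite('pics/s3.png',np.hstack([cv2.resize(x,None,fx=2.6,fy=2.6,interpolation=cv2.INTER_CUBIC) for x in(b,a)]))
E
```

```text
[[296.5807 140.4178]] [[213.5348 152.3648]] [0.0315 0.2187 0.6619] [  0.0004 -44.0252 -11.86    -0.       0.0016  -0.    ]
```

View pics/s3.png

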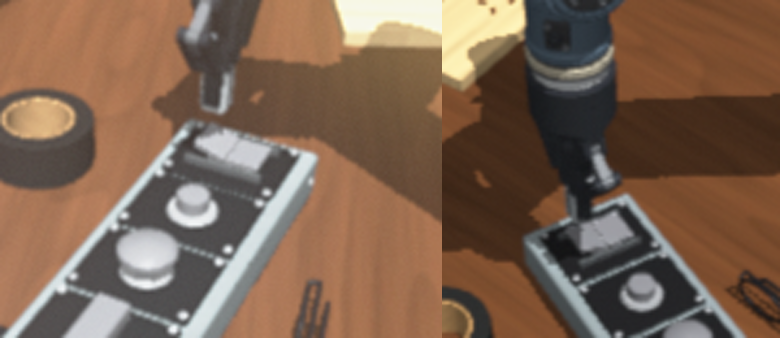

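In both views the visible fingertip, side ≈(297,127) and scene ≈(213,144), is above the projected TCP, side (296.6,140.4) and scene (213.5,152.4). So it looks to be still in the air, higher than reported. I'll quantify that.

```bash
python3 - <<'E'
from h import *
T=toolT()
c=viewer.calibration('wrist'); 
for z in(0,-.01,-.02,-.03,-.04): print(z,proj('wrist',(T@[0,0,z,1])[:3],T))
A=np.array([297,127]);B=np.array([213,144])
r=least_squares(lambda p:np.r_[proj('side',p)[0]-A,proj('scene',p)[0]-B],T[:3,3]);print(r.x,r.fun,T[:3,3])
s=manip.sense();print(s['q'],s['finger_gap'],manip.pinch_z)
E
```

```text
0 [[251.3653 217.6611]]
-0.01 [[251.3027 224.0219]]
-0.02 [[251.2332 231.0786]]
-0.03 [[251.1558 238.9521]]
-0.04 [[251.0688 247.7929]]
[ 0.5744 -0.1133  0.0927] [-0.2425  0.2951  0.0097 -0.4464] [ 0.5724 -0.1155  0.0587]
[-0.3903  0.6609  1.6498 -0.      0.8308  1.4887] -0.0011137039017557946 0.0187
```

Both cameras put the tip at z≈0.093, about 34 mm above the reported TCP, with x and y agreeing. I'll keep going down carefully, judging by force.

```bash
python3 -m creep '[{"slide":[0,0,0.4],"angular":[0,0,0],"claw":-1},{"slide":[0,0,0.4],"angular":[0,0,0],"claw":-1},{"slide":[0,0,0.4],"angular":[0,0,0],"claw":-1},{"slide":[0,0,0.4],"angular":[0,0,0],"claw":-1},{"slide":[0,0,0.2],"angular":[0,0,0],"claw":-1},{"slide":[0,0,0],"angular":[0,0,0],"claw":-1}]'
python3 -m creep '[{"slide":[0,0,0.2],"angular":[0,0,0],"claw":-1},{"slide":[0,0,0.1],"angular":[0,0,0],"claw":-1},{"slide":[0,0,0],"angular":[0,0,0],"claw":-1}]'
python3 -m creep '[{"slide":[0,0,0.2],"angular":[0,0,0],"claw":-1},{"slide":[0,0,0.1],"angular":[0,0,0],"claw":-1},{"slide":[0,0,0],"angular":[0,0,0],"claw":-1}]'
python3 - <<'E'
from h import *
import cv2
b=viewer.snapshot('side')[85:215,215:385];a=viewer.snapshot('scene')[60:190,160:290]
T=toolT();print(proj('side',T[:3,3]),proj('scene',T[:3,3]),manip.sense()['force'],manip.sense()['tau'])
cv2.imwrite('pics/s4.png',np.hstack([cv2.resize(x,None,fx=2.6,fy=2.6,interpolation=cv2.INTER_CUBIC) for x in(b,a)]))
E
```

```text
t: 5.02
tcp_pos: [0.5718, -0.1153, 0.0399]
tool_rot: [0.988, -0.154, -0.001, -0.0]
force: [-0.2, 0.2, -0.7]
finger_gap: -0.001
gripper_force: 0.0
t: 5.27
tcp_pos: [0.5723, -0.1154, 0.0376]
tool_rot: [0.988, -0.153, -0.0, -0.0]
force: [-0.0, 0.2, -0.2]
finger_gap: 0.001
gripper_force: 0.0
t: 5.52
tcp_pos: [0.5725, -0.1155, 0.0346]
tool_rot: [0.988, -0.154, 0.0, 0.0]
force: [0.1, 0.6, -0.7]
finger_gap: -0.001
gripper_force: 0.1
[[295.763  149.5732]] [[213.9524 158.9242]] [-0.7028  0.3587 -0.2507] [ -0.0051 -44.5879 -10.9072   0.0003  -0.005    0.    ]
```

View pics/s4.png

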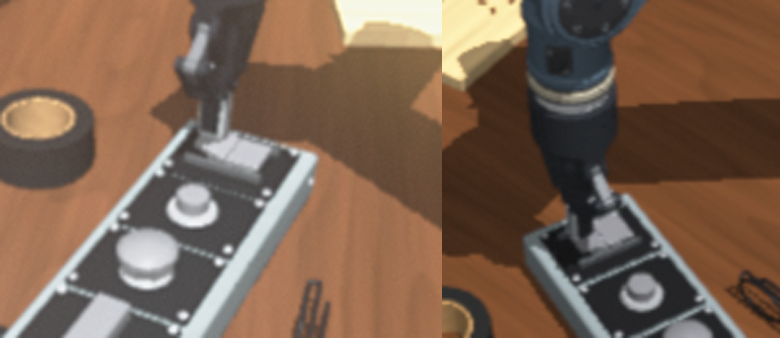

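The tip is now right over the raised half, side crop (213,140), at reported z 0.0346. Creeping on down.

```bash
python3 -m creep '[{"slide":[0,0,0.1],"angular":[0,0,0],"claw":-1},{"slide":[0,0,0.1],"angular":[0,0,0],"claw":-1},{"slide":[0,0,0],"angular":[0,0,0],"claw":-1}]' | grep -E "pos|force:"
python3 -m creep '[{"slide":[0,0,0.1],"angular":[0,0,0],"claw":-1},{"slide":[0,0,0.1],"angular":[0,0,0],"claw":-1},{"slide":[0,0,0],"angular":[0,0,0],"claw":-1}]' | grep -E "pos|force:"
python3 -m creep '[{"slide":[0,0,0.1],"angular":[0,0,0],"claw":-1},{"slide":[0,0,0.1],"angular":[0,0,0],"claw":-1},{"slide":[0,0,0],"angular":[0,0,0],"claw":-1}]' | grep -E "pos|force:"
```

```text
tcp_pos: [0.5728, -0.1156, 0.0328]
force: [0.2, -0.6, 1.5]
gripper_force: 0.5
tcp_pos: [0.5729, -0.1157, 0.0308]
force: [0.3, -0.4, 1.9]
gripper_force: 0.6
tcp_pos: [0.5723, -0.1155, 0.0285]
force: [0.6, 0.5, 2.1]
gripper_force: 0.6
```

Contact, with the expected ~1.8 N. I'll press until it hits the stop.

```bash
python3 -m creep '[{"slide":[0,0,0.1],"angular":[0,0,0],"claw":-1},{"slide":[0,0,0.1],"angular":[0,0,0],"claw":-1},{"slide":[0,0,0],"angular":[0,0,0],"claw":-1}]' | grep -E "pos|force:"
python3 -m creep '[{"slide":[0,0,0.1],"angular":[0,0,0],"claw":-1},{"slide":[0,0,0],"angular":[0,0,0],"claw":-1}]' | grep -E "pos|force:"
python3 -m creep '[{"slide":[0,0,0.1],"angular":[0,0,0],"claw":-1},{"slide":[0,0,0],"angular":[0,0,0],"claw":-1}]' | grep -E "pos|force:"
```

```text
tcp_pos: [0.5723, -0.1155, 0.0265]
force: [0.5, -0.0, 1.3]
gripper_force: 0.6
tcp_pos: [0.5723, -0.1155, 0.0265]
force: [-0.9, 0.2, 7.1]
gripper_force: 3.5
tcp_pos: [0.5723, -0.1155, 0.0264]
force: [-1.2, 0.1, 13.5]
gripper_force: 6.4
```

It hit the hard stop at reported z 0.0265 (true 0.061, so the offset is 34.5 mm). Raising, then working out the bar key.

```bash
python3 -m creep '[{"slide":[0,0,-1],"angular":[0,0,0],"claw":-1},{"slide":[0,0,-2],"angular":[0,0,0],"claw":-1},{"slide":[0,0,-2.5],"angular":[0,0,0],"claw":-1},{"slide":[0,0,-0.8],"angular":[0,0,0],"claw":-1},{"slide":[0,0,0],"angular":[0,0,0],"claw":-1}]'
python3 - <<'E'
from h import *
m=np.load('m.npy');T=toolT()
for k in('bar','start'): p=np.array(L[k]);p[2]-=.0345; print(k,delta(m,p),proj('wrist',w(m,L[k]),T))
E
```

```text
t: 7.37
tcp_pos: [0.5736, -0.1159, 0.0898]
tool_rot: [0.988, -0.153, 0.002, 0.0]
force: [0.3, 0.3, -0.5]
finger_gap: -0.0
gripper_force: 0.0
bar [ -1.9617 -24.1672   5.9111] [[-60.5191 227.9957]]
start [-1.9899 -8.1672  5.7158] [[145.2582 229.3669]]
```

```bash
python3 -m creep '[{"slide":[-0.25,-3,0],"angular":[0,0,0],"claw":-1},{"slide":[-0.25,-3,0],"angular":[0,0,0],"claw":-1},{"slide":[-0.25,-3,0],"angular":[0,0,0],"claw":-1},{"slide":[-0.25,-3,0],"angular":[0,0,0],"claw":-1},{"slide":[-0.25,-3,0],"angular":[0,0,0],"claw":-1},{"slide":[-0.25,-3,0],"angular":[0,0,0],"claw":-1},{"slide":[-0.25,-3,0],"angular":[0,0,0],"claw":-1},{"slide":[-0.25,-3.1,0],"angular":[0,0,0],"claw":-1},{"slide":[0,0,0],"angular":[0,0,0],"claw":-1},{"slide":[0,0,0],"angular":[0,0,0],"claw":-1}]'
python3 - <<'E'
from h import *
import cv2
m=np.load('m.npy');T=toolT()
p=np.array(L['bar']);p[2]-=.0345; print(delta(m,p))
for k,v in L.items(): print(k,proj('wrist',w(m,v),T))
a=viewer.snapshot('wrist');cv2.imwrite('pics/w5.png',a)
b=cv2.resize(viewer.snapshot('side')[100:270,190:350],None,fx=384/170,fy=384/170)
cv2.imwrite('pics/w5b.png',np.hstack([a[:,60:460],b]))
E
```

```text
t: 8.2
tcp_pos: [0.6251, 0.1219, 0.086]
tool_rot: [0.988, -0.152, -0.001, 0.0]
force: [-0.4, 0.3, -0.7]
finger_gap: -0.0
gripper_force: 0.0
[0.3775 0.0511 5.5461]
rock [[588.7409 178.9136]]
start [[470.4951 203.3485]]
stop [[367.2049 208.6194]]
bar [[252.2171 201.5216]]
```

View pics/w5b.png

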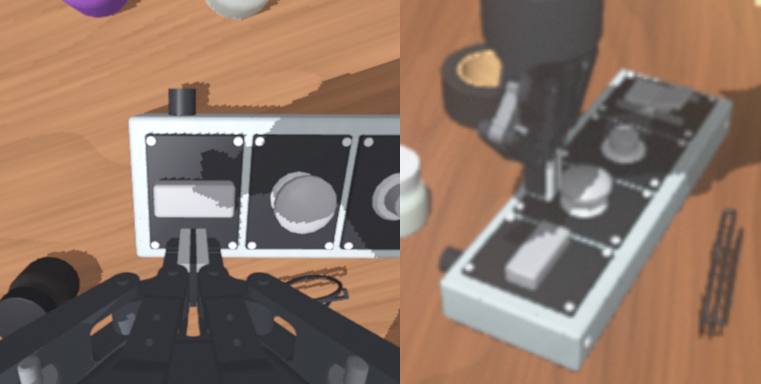

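The bar key's top is centred at about (254,199) in the wrist view, against a predicted (252,201). In the side crop the rocker shows its far half flat. Pressing the bar.

```bash
python3 -m creep '[{"slide":[0.2,0,1.5],"angular":[0,0,0],"claw":-1},{"slide":[0.1,0,1.5],"angular":[0,0,0],"claw":-1},{"slide":[0,0,1.5],"angular":[0,0,0],"claw":-1},{"slide":[0,0,0.6],"angular":[0,0,0],"claw":-1},{"slide":[0,0,0.2],"angular":[0,0,0],"claw":-1},{"slide":[0,0,0.2],"angular":[0,0,0],"claw":-1},{"slide":[0,0,0.2],"angular":[0,0,0],"claw":-1},{"slide":[0,0,0],"angular":[0,0,0],"claw":-1}]' | grep -E "pos|force:"
python3 -m creep '[{"slide":[0,0,0.2],"angular":[0,0,0],"claw":-1},{"slide":[0,0,0.2],"angular":[0,0,0],"claw":-1},{"slide":[0,0,0],"angular":[0,0,0],"claw":-1}]' | grep -E "pos|force:"
python3 -m creep '[{"slide":[0,0,0.1],"angular":[0,0,0],"claw":-1},{"slide":[0,0,0.1],"angular":[0,0,0],"claw":-1},{"slide":[0,0,0],"angular":[0,0,0],"claw":-1}]' | grep -E "pos|force:"
```

```text
tcp_pos: [0.6296, 0.119, 0.0311]
force: [0.6, 0.5, -0.4]
gripper_force: 0.0
tcp_pos: [0.63, 0.1192, 0.0273]
force: [0.2, -1.2, 1.4]
gripper_force: 0.8
tcp_pos: [0.63, 0.1192, 0.0249]
force: [0.9, -1.2, 2.2]
gripper_force: 1.2
```

```bash
python3 -m creep '[{"slide":[0,0,0.1],"angular":[0,0,0],"claw":-1},{"slide":[0,0,0.1],"angular":[0,0,0],"claw":-1},{"slide":[0,0,0],"angular":[0,0,0],"claw":-1}]' | grep -E "pos|force:"
python3 -m creep '[{"slide":[0,0,0.1],"angular":[0,0,0],"claw":-1},{"slide":[0,0,0.1],"angular":[0,0,0],"claw":-1},{"slide":[0,0,0],"angular":[0,0,0],"claw":-1}]' | grep -E "pos|force:"
```

```text
tcp_pos: [0.6299, 0.1193, 0.0227]
force: [1.0, -0.6, 2.2]
gripper_force: 1.0
tcp_pos: [0.6299, 0.1193, 0.0224]
force: [-1.1, -1.9, 10.8]
gripper_force: 5.4
```

The bar key is fully down (hard stop at 0.0224, expected 0.0225). Raising and going to start.

```bash
python3 -m creep '[{"slide":[0,0,-1],"angular":[0,0,0],"claw":-1},{"slide":[0,0,-2],"angular":[0,0,0],"claw":-1},{"slide":[0,0,-2.5],"angular":[0,0,0],"claw":-1},{"slide":[0,0,-1.4],"angular":[0,0,0],"claw":-1},{"slide":[0,0,0],"angular":[0,0,0],"claw":-1}]' | grep -E "pos|force:"
python3 -m creep '[{"slide":[0,2.6,0],"angular":[0,0,0],"claw":-1},{"slide":[0,2.6,0],"angular":[0,0,0],"claw":-1},{"slide":[0,2.7,0],"angular":[0,0,0],"claw":-1},{"slide":[0,2.7,0],"angular":[0,0,0],"claw":-1},{"slide":[0,2.7,0],"angular":[0,0,0],"claw":-1},{"slide":[0,2.7,0],"angular":[0,0,0],"claw":-1},{"slide":[0,0,0],"angular":[0,0,0],"claw":-1},{"slide":[0,0,0],"angular":[0,0,0],"claw":-1}]' | grep -E "pos|force:"
python3 - <<'E'
from h import *
import cv2
m=np.load('m.npy');T=toolT()
p=np.array(L['start']);p[2]-=.0345; print(delta(m,p))
for k,v in L.items(): print(k,proj('wrist',w(m,v),T))
a=viewer.snapshot('wrist')
b=cv2.resize(viewer.snapshot('side')[100:270,190:350],None,fx=384/170,fy=384/170)
cv2.imwrite('pics/w6.png',np.hstack([a[:,60:460],b]))
E
```

```text
tcp_pos: [0.631, 0.12, 0.0928]
force: [1.1, 0.5, -0.5]
gripper_force: 0.0
tcp_pos: [0.5793, -0.0338, 0.0885]
force: [-0.3, 0.1, -0.2]
gripper_force: 0.0
[-0.003  -0.1691  5.6001]
rock [[359.6653 181.4676]]
start [[249.1901 206.087 ]]
stop [[135.9358 212.0285]]
bar [[ 36.0803 205.4168]]
```

View pics/w6.png

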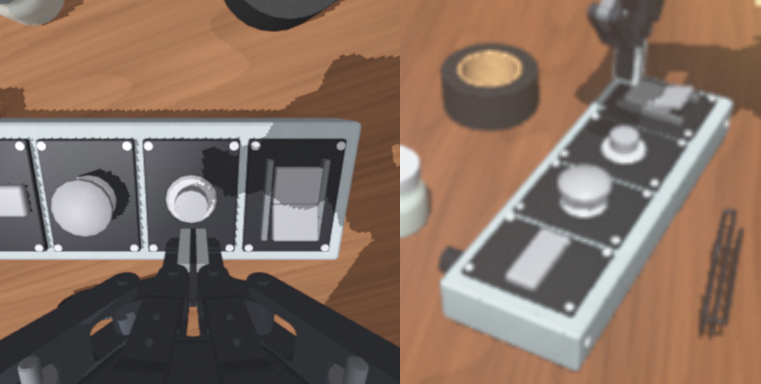

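The start button is centred at (251,204), right under the tool. The bar now sits low and the rocker's near half is up. Pressing start.

```bash
python3 -m creep '[{"slide":[0.1,-0.1,1.5],"angular":[0,0,0],"claw":-1},{"slide":[0,0,1.5],"angular":[0,0,0],"claw":-1},{"slide":[0,0,1.5],"angular":[0,0,0],"claw":-1},{"slide":[0,0,0.7],"angular":[0,0,0],"claw":-1},{"slide":[0,0,0.2],"angular":[0,0,0],"claw":-1},{"slide":[0,0,0.2],"angular":[0,0,0],"claw":-1},{"slide":[0,0,0.2],"angular":[0,0,0],"claw":-1},{"slide":[0,0,0],"angular":[0,0,0],"claw":-1}]' | grep -E "pos|force:"
python3 -m creep '[{"slide":[0,0,0.2],"angular":[0,0,0],"claw":-1},{"slide":[0,0,0.2],"angular":[0,0,0],"claw":-1},{"slide":[0,0,0.1],"angular":[0,0,0],"claw":-1},{"slide":[0,0,0],"angular":[0,0,0],"claw":-1}]' | grep -E "pos|force:"
python3 -m creep '[{"slide":[0,0,0.1],"angular":[0,0,0],"claw":-1},{"slide":[0,0,0.1],"angular":[0,0,0],"claw":-1},{"slide":[0,0,0],"angular":[0,0,0],"claw":-1}]' | grep -E "pos|force:"
```

```text
tcp_pos: [0.5825, -0.0321, 0.0321]
force: [-0.7, 1.1, 1.9]
gripper_force: 0.7
tcp_pos: [0.5827, -0.0323, 0.0271]
force: [1.1, 1.6, 4.0]
gripper_force: 1.8
tcp_pos: [0.5827, -0.0324, 0.0249]
force: [0.7, 3.5, 4.1]
gripper_force: 2.3
```

```bash
python3 -m creep '[{"slide":[0,0,0.1],"angular":[0,0,0],"claw":-1},{"slide":[0,0,0.1],"angular":[0,0,0],"claw":-1},{"slide":[0,0,0.1],"angular":[0,0,0],"claw":-1},{"slide":[0,0,0],"angular":[0,0,0],"claw":-1}]' | grep -E "pos|force:"
```

```text
tcp_pos: [0.5827, -0.0324, 0.0242]
force: [-2.4, 4.3, 18.9]
gripper_force: 9.5
```

Fully down, at 18.9 N against the stop. I'll hold for about 1.6 s, then lift.

```bash
python3 -m creep '[{"slide":[0,0,0],"angular":[0,0,0],"claw":-1},{"slide":[0,0,0],"angular":[0,0,0],"claw":-1},{"slide":[0,0,0],"angular":[0,0,0],"claw":-1},{"slide":[0,0,0],"angular":[0,0,0],"claw":-1},{"slide":[0,0,0],"angular":[0,0,0],"claw":-1},{"slide":[0,0,0],"angular":[0,0,0],"claw":-1},{"slide":[0,0,0],"angular":[0,0,0],"claw":-1},{"slide":[0,0,0],"angular":[0,0,0],"claw":-1},{"slide":[0,0,0],"angular":[0,0,0],"claw":-1},{"slide":[0,0,0],"angular":[0,0,0],"claw":-1}]' | grep -E "^t:|pos|force:"
python3 -m creep '[{"slide":[0,0,0],"angular":[0,0,0],"claw":-1},{"slide":[0,0,0],"angular":[0,0,0],"claw":-1},{"slide":[0,0,0],"angular":[0,0,0],"claw":-1},{"slide":[0,0,0],"angular":[0,0,0],"claw":-1},{"slide":[0,0,0],"angular":[0,0,0],"claw":-1},{"slide":[0,0,0],"angular":[0,0,0],"claw":-1},{"slide":[0,0,0],"angular":[0,0,0],"claw":-1},{"slide":[0,0,0],"angular":[0,0,0],"claw":-1},{"slide":[0,0,0],"angular":[0,0,0],"claw":-1},{"slide":[0,0,0],"angular":[0,0,0],"claw":-1}]' | grep -E "^t:|pos|force:"
python3 -m creep '[{"slide":[0,0,-1],"angular":[0,0,0],"claw":-1},{"slide":[0,0,-2],"angular":[0,0,0],"claw":-1},{"slide":[0,0,-3],"angular":[0,0,0],"claw":-1},{"slide":[0,0,-3],"angular":[0,0,0],"claw":-1},{"slide":[0,0,-2],"angular":[0,0,0],"claw":-1},{"slide":[0,0,0],"angular":[0,0,0],"claw":-1},{"slide":[0,0,0],"angular":[0,0,0],"claw":-1}]' | grep -E "^t:|pos|force:"
python3 -c "
from station import ticket
print(ticket.sign_off())"
```

```text
t: 13.57
tcp_pos: [0.5827, -0.0323, 0.0242]
force: [-2.5, 4.1, 18.7]
gripper_force: 9.5
t: 14.4
tcp_pos: [0.5827, -0.0324, 0.0242]
force: [-2.5, 4.2, 18.9]
gripper_force: 9.5
t: 14.98
tcp_pos: [0.5822, -0.0333, 0.1323]
force: [-0.3, -0.0, 0.1]
gripper_force: 0.0
the job is handed in; nothing more can be done
None
```

I tipped the rocker, latched the bar key down, and held the start button down for about 1.7 s before releasing it; I never pressed the stop button or touched the loose items, and handed the job in at about 15 s (I took no picture after the last press).

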